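Pack the autoclave basket with seven media bottles

TASK

Get the round wire basket ready for the autoclave: first fold its carrying bail fully down to one side, so that the mouth is clear. Then pack the three media bottles with orange caps that stand loose to the right of it (not the two stored at the very back by the wall) into the free places, lowering each one gently, so that all seven stand upright on the basket's floor, one in the middle and six round it. Finally stand the bail upright again for carrying, let go, and leave the other things where they are.

Things in the scene. Friction and masses are not known exactly. Their poses are not given: they have to be found in the camera images.
- basket: round stainless wire basket, about 1.1 kg, loose on the worktop: 174 mm inside, 188 mm over the rim, floor for bottles 8 mm and rim 85 mm above the worktop. Origin: centre of its underside; z up; y runs through the two bail pivots, which are 100 mm out from the centre at rim height. Holds exactly seven 56 mm bottles: one in the middle, six round it.
- basket_floor (a point): centre of the basket's floor, 8 mm up, axes as the basket. Filled at the start: ring places near (51, 29), (51, -29), (0, 58), (0, -58) mm in x, y; empty: the middle (0, 0) and the ring places near (-51, 29) and (-51, -29) mm. Fingers that close along the basket's x axis pass between the neighbouring caps at every place.
- bail (a joint): carrying bail, hinged about the basket's y axis 85 mm above the worktop: 0 upright across the mouth, positive leaning to the basket's +x side; stops at -1.25 and +1.25 rad (folded down, mouth clear). Stiff pivots: it stays where it is left; about 1.2 N at the grip moves it
- bail_grip (a point): centre of the blue grip sleeve in the middle of the bail, 14 mm in diameter, 72 mm long along the basket's y axis, 130 mm from the pivot line; the bare wire of the bail is 5.6 mm thick
- bottle_a: media bottle, orange screw cap, red medium, about 0.16 kg, 110 mm tall: round body 56 mm across up to z = 75 mm, sloping shoulder, cap 34 mm across from z = 90 to 110 mm; grip the cap, fingertips about 90 mm above the underside. Origin: centre of its underside, z up. One of the four that already stand in the basket, loose.
- bottle_b: media bottle, orange screw cap, red medium, about 0.16 kg, 110 mm tall: round body 56 mm across up to z = 75 mm, sloping shoulder, cap 34 mm across from z = 90 to 110 mm; grip the cap, fingertips about 90 mm above the underside. Origin: centre of its underside, z up. One of the four that already stand in the basket, loose.
- bottle_c: media bottle, orange screw cap, red medium, about 0.16 kg, 110 mm tall: round body 56 mm across up to z = 75 mm, sloping shoulder, cap 34 mm across from z = 90 to 110 mm; grip the cap, fingertips about 90 mm above the underside. Origin: centre of its underside, z up. One of the four that already stand in the basket, loose.
- bottle_d: media bottle, orange screw cap, red medium, about 0.16 kg, 110 mm tall: round body 56 mm across up to z = 75 mm, sloping shoulder, cap 34 mm across from z = 90 to 110 mm; grip the cap, fingertips about 90 mm above the underside. Origin: centre of its underside, z up. One of the four that already stand in the basket, loose.
- bottle_e: media bottle, orange screw cap, red medium, about 0.16 kg, 110 mm tall: round body 56 mm across up to z = 75 mm, sloping shoulder, cap 34 mm across from z = 90 to 110 mm; grip the cap, fingertips about 90 mm above the underside. Origin: centre of its underside, z up. One of the three that stand on the worktop to the right of the basket, to be packed.
- bottle_f: media bottle, orange screw cap, red medium, about 0.16 kg, 110 mm tall: round body 56 mm across up to z = 75 mm, sloping shoulder, cap 34 mm across from z = 90 to 110 mm; grip the cap, fingertips about 90 mm above the underside. Origin: centre of its underside, z up. One of the three that stand on the worktop to the right of the basket, to be packed.
- bottle_g: media bottle, orange screw cap, red medium, about 0.16 kg, 110 mm tall: round body 56 mm across up to z = 75 mm, sloping shoulder, cap 34 mm across from z = 90 to 110 mm; grip the cap, fingertips about 90 mm above the underside. Origin: centre of its underside, z up. One of the three that stand on the worktop to the right of the basket, to be packed.
- amber_bottle: smaller amber oil bottle with black cap, 47 mm across, 96 mm tall, standing among the three media bottles; a bystander. Origin: centre of its underside
- tape: roll of beige autoclave tape lying flat, 96 mm across, 25 mm high; a bystander. Origin: centre of its underside
- timer: small white bench timer 44x68x50 mm; a bystander. Origin: centre of its underside
- beaker: empty glass beaker 53 mm across, 70 mm tall; a bystander. Origin: centre of its underside
There are look-alikes about, which are no part of the job. What is shaped like the bottle_f but purple or turquoise is not meant. Leave any turquoise look-alike of the bottle_g alone.

How it is judged:
On the way, in this order (a step that is already met when the one before it is completed fails the run):
1. the bail is folded down to one of its stops (within about 0.15 rad) ((value of joint bail above 1.1 rad or value of joint bail below -1.1 rad)), for 0.2 s.
2. at least five bottles stand on the basket's floor (((z of bottle_e in the frame of basket between 0.004 and 0.012 m and horizontal distance between bottle_e and basket below 0.062 m and angle between bottle_e's own z axis and vertical below 0.06 rad) or (z of bottle_f in the frame of basket between 0.004 and 0.012 m and horizontal distance between bottle_f and basket below 0.062 m and angle between bottle_f's own z axis and vertical below 0.06 rad) or (z of bottle_g in the frame of basket between 0.004 and 0.012 m and horizontal distance between bottle_g and basket below 0.062 m and angle between bottle_g's own z axis and vertical below 0.06 rad))), for 0.2 s.
3. at least six bottles stand on the basket's floor ((((z of bottle_e in the frame of basket between 0.004 and 0.012 m and horizontal distance between bottle_e and basket below 0.062 m and angle between bottle_e's own z axis and vertical below 0.06 rad) and (z of bottle_f in the frame of basket between 0.004 and 0.012 m and horizontal distance between bottle_f and basket below 0.062 m and angle between bottle_f's own z axis and vertical below 0.06 rad)) or ((z of bottle_e in the frame of basket between 0.004 and 0.012 m and horizontal distance between bottle_e and basket below 0.062 m and angle between bottle_e's own z axis and vertical below 0.06 rad) and (z of bottle_g in the frame of basket between 0.004 and 0.012 m and horizontal distance between bottle_g and basket below 0.062 m and angle between bottle_g's own z axis and vertical below 0.06 rad)) or ((z of bottle_f in the frame of basket between 0.004 and 0.012 m and horizontal distance between bottle_f and basket below 0.062 m and angle between bottle_f's own z axis and vertical below 0.06 rad) and (z of bottle_g in the frame of basket between 0.004 and 0.012 m and horizontal distance between bottle_g and basket below 0.062 m and angle between bottle_g's own z axis and vertical below 0.06 rad)))), for 0.2 s.
4. all seven bottles stand on the basket's floor (z of bottle_a in the frame of basket between 0.004 and 0.012 m and horizontal distance between each of bottle_a, bottle_b, bottle_c, bottle_d, bottle_e, bottle_f, bottle_g and basket below 0.062 m and angle between each of bottle_a, bottle_b, bottle_c, bottle_d, bottle_e, bottle_f, bottle_g's own z axis and vertical below 0.06 rad and z of bottle_b in the frame of basket between 0.004 and 0.012 m and z of bottle_c in the frame of basket between 0.004 and 0.012 m and z of bottle_d in the frame of basket between 0.004 and 0.012 m and z of bottle_e in the frame of basket between 0.004 and 0.012 m and z of bottle_f in the frame of basket between 0.004 and 0.012 m and z of bottle_g in the frame of basket between 0.004 and 0.012 m), for 0.2 s.
5. the bail stands upright again (within 0.15 rad) (value of joint bail between -0.15 and 0.15 rad), for 0.2 s.
At the end, for the whole second after the job is handed in: All seven media bottles stand upright (within 0.06 rad) and still on the basket's floor (underside within 4 mm of it), inside the wall; the bail stands within 0.15 rad of upright; the basket stands level on the worktop; nothing is held (all of step 4 and all of step 5 and linear speed of each of bottle_a, bottle_b, bottle_c, bottle_d, bottle_e, bottle_f, bottle_g below 0.02 m/s and velocity of joint bail between -0.1 and 0.1 rad/s and angle between basket's own z axis and vertical below 0.06 rad and height (world z) of basket below 0.01 m); the robot touches nothing.
It fails at once if a bottle is dropped into the basket (falls faster than 0.6 m/s inside it) ((z of bottle_e in the frame of basket below 0.07 m and horizontal distance between bottle_e and basket below 0.08 m and linear speed of bottle_e above 0.6 m/s) or (z of bottle_f in the frame of basket below 0.07 m and horizontal distance between bottle_f and basket below 0.08 m and linear speed of bottle_f above 0.6 m/s) or (z of bottle_g in the frame of basket below 0.07 m and horizontal distance between bottle_g and basket below 0.08 m and linear speed of bottle_g above 0.6 m/s)).
It fails at once if a media bottle is tipped by more than 0.6 rad (angle between any of bottle_a, bottle_b, bottle_c, bottle_d, bottle_e, bottle_f, bottle_g's own z axis and vertical above 0.6 rad).
It fails at once if the amber bottle, tape, timer or beaker is moved by more than 30 mm (distance of any of amber_bottle, tape, timer, beaker from where it was at the start of the episode above 0.03 m).
It also fails if it takes over 72 s, if anything falls off the work surface, if the arm or the gripper's body presses on something with over 40 N, if the wrist force passes 120 N, or if a joint passes its speed limit or range.

ROBOT

A 6-joint arm with a two-finger parallel gripper is mounted at the origin on a cart in front of the work surface, level with it; the furniture and walls round the work are solid. World frame = base frame: x ahead of the robot, y to its left, z up, the work surface at z = 0. Lengths are in m, angles in rad, forces in N, time in s.
With the tool pointing down it reaches from about 0.375 to 0.975 m from the base axis. Payload 3.8 kg.
Tool frame: the origin (TCP) lies on the centre line of the jaws, within the pads' length; the fingertips stand 17 mm ahead of it and the grasp point (between the pads) lies 2 mm behind it (bot.tip_extent is the distance from the TCP to the fingertips, in m); z points along the fingers, y is the line along which they close (so a half turn about z gives the same grasp; the last joint's range is limited). The gripper opens to 85 mm and grips with 20 to 120 N. Pads are 22 mm wide; open, the fingers measure 114 mm over their backs; the gripper's body (76 mm by 85 mm) begins 54 mm behind the grasp point. The pads swing forward as they close: fully open they stand 13 mm farther back than shut.
Start: joints at [-1.237, 0.264, 1.604, -0, 1.274, -0.037], TCP at [0.245, -0.629, 0.248] pointing down, gripper open.
Joint ranges: [-2.63, 2.63], [-0.94, 2.18], [0.31, 2.57], [-1.31, 4.45], [0, 2.66], [-2.55, 2.55]. Speed limits (rad/s): [2.57, 2.57, 3.14, 3.14, 3.14, 3.14].

INTERFACE

Orientations are given as a rotation vector (axis times angle).
In Python, from workcell import readout, read_camera, finish_job, bot gives the robot as it stands.
- The arm moves only by the tool jog_arm, never from a script. Its argument "deltas" is one flat list of numbers, 7 for each row, row after row: the shift along the tool's x, y, z in m, then the turn, a rotation vector about the tool's x, y, z in degrees, then the gripper command: -1 is shut, 1 is fully open, values between are in proportion. A call has 1 to 8 rows; each row is the pose to reach, as a shift and turn from the pose commanded when the call began, along the tool's axes at that moment; what a row does not reach only later rows make up. A row lasts 1/10 s, in which the tool goes at most 50 mm and 8.59 degrees, less where a joint would pass 70% of its speed; a pose out of reach is approached as far as the arm can. A call with a gripper value outside its range is refused whole. The fingers move at their own pace and stop on an object; "squeeze" is the grip in N (left out, the last holds). Time passes only in rows, so rows that repeat a pose let the fingers close. It gives the time, the measured TCP pose, the force, the opening and the grip force at its end, in the units of the state.
- readout.read_state(): the state, without advancing time (a new reading comes with each control period).
- read_camera(name): name is "side" or "top"; returns a dict with "color" (384x512x3 uint8, blue, green, red), "fx", "fy", "cx", "cy" (pixels), "dist" ([k1, k2, p1, p2, k3] as OpenCV has them; the pictures are not rectified), "origin" and "attitude" of the camera in the world. Camera axes: x right, y down, z forward; pixel columns grow to the right and rows downward; lengths in m; the calibration is good to about 2 mm. A picture is of the moment at which its call begins. There is no depth.
- finish_job(): hands the job in; it is judged then, once.
The state is a dict: "time": time; "q": joint angles; "joint_vel": joint speeds; "joint_torque": joint torques, N m; "tool_pos": TCP position; "tcp_rot": TCP orientation; "wrist_force": force on the tool from outside, world axes, zero at the start; "torque": the same for the moment, N m; "width": opening from 0.0 (shut) to 1.0 (fully open); "grip_force": force on a finger pad.
Only numpy, scipy, OpenCV 4.12 (cv2) and the standard library are available. Lean on these libraries where they do the work, as an engineer would, in place of code of your own. Each camera call takes 0.05 s, during which the arm holds its last target. There are 200 camera calls.

## Working session

There is one attempt and no reset: what is moved stays moved. The work goes in short steps, Python scripts to look and compute and a tool call to move; the robot and the scene stay as the last step left them, time stands still between calls to the robot, and variables do not carry over. Pictures are saved under pics/ and viewed, at most 10 in all, crops included, and the job is handed in when it is done.

Besides the shell and the picture viewer there is one more tool, called as name(argument=value, ...) on one line, values as JSON. jog_arm: Moves the arm, as the interface text tells. Its arguments: {"type":"object","properties":{"deltas":{"type":"array"},"squeeze":{"type":"number"}},"required":["deltas"]}

```bash
mkdir -p pics; cat > h.py <<'E'
import numpy as np, cv2
from scipy.spatial.transform import Rotation as R
from workcell import readout, read_camera, finish_job, bot
def att(c):
    a=np.array(c["attitude"],float)
    return a if a.shape==(3,3) else R.from_rotvec(a).as_matrix()
def K(c): return np.array([[c["fx"],0,c["cx"]],[0,c["fy"],c["cy"]],[0,0,1.]])
def ray(c,uv):
    p=cv2.undistortPoints(np.array(uv,float).reshape(-1,1,2),K(c),np.array(c["dist"],float)).reshape(-1,2)
    return np.c_[p,np.ones(len(p))]@att(c).T
def onz(c,uv,z):
    d=ray(c,uv);o=np.array(c["origin"]);return o+d*((z-o[2])/d[:,2])[:,None]
def proj(c,P):
    A=att(c);Rc=A.T;t=-Rc@np.array(c["origin"])
    return cv2.projectPoints(np.array(P,float).reshape(-1,1,3),cv2.Rodrigues(Rc)[0],t,K(c),np.array(c["dist"],float))[0].reshape(-1,2)
def blobs(c,lo,hi,amin=30):
    m=cv2.inRange(cv2.cvtColor(c["color"],cv2.COLOR_BGR2HSV),np.array(lo),np.array(hi))
    n,l,s,ce=cv2.connectedComponentsWithStats(m)
    return [(ce[i].round(1),s[i]) for i in range(1,n) if s[i][4]>=amin],l
E
python3 - <<'E'
from h import *
print(readout.read_state())
for n in("top","side"):
    c=read_camera(n);print({k:v for k,v in c.items() if k!="color"})
    cv2.imwrite(f"pics/{n}0.png",cv2.resize(c["color"],(800,600)));np.save(n+"0.npy",c,allow_pickle=True)
    for b in blobs(c,(5,150,120),(18,255,255))[0]:print("or",b[0],b[1],onz(c,[b[0]],.11).round(3))
    for b in blobs(c,(100,130,60),(130,255,255))[0]:print("bl",b[0],b[1])
E
```

```text
{'time': 0.0, 'q': array([-1.23689700e+00,  2.64750133e-01,  1.60541140e+00,  7.35175278e-06,
        1.27371584e+00, -3.68935885e-02]), 'joint_vel': array([-5.78208544e-05, -1.22484215e-03,  6.00169698e-05, -1.79483865e-03,
       -1.72354826e-04,  4.99980750e-05]), 'joint_torque': array([-9.36964170e-04, -5.15117490e+01, -3.67315221e+01, -1.81564396e-04,
        1.31928729e-02, -2.34577465e-05]), 'tool_pos': array([ 0.24435876, -0.62844787,  0.24694384]), 'tcp_rot': array([-3.08553467e+00, -5.78689233e-01,  5.19702921e-04]), 'wrist_force': array([-0.62608928,  0.3296244 , -0.13218101]), 'torque': array([-0.04692173,  0.01416278,  0.0147323 ]), 'grip_force': 0.0, 'width': 0.9993561194287346}
{'fx': 454.3108013808329, 'fy': 454.3108013808329, 'cx': 256.35241895725915, 'cy': 199.67821800355446, 'dist': array([0.0269418, 0.       , 0.       , 0.       , 0.       ]), 'origin': array([0.35402812, 0.03202566, 1.5561739 ]), 'attitude': array([-2.1584121 ,  2.1311986 , -0.17020724])}
or [358.4  86.7] [354  83   9   8  57] [[ 0.963 -0.312  0.11 ]]
or [342.  101.4] [338  98   9   8  61] [[ 0.
[... 1129 characters left out ...]
11 ]]
or [283.9 168.4] [280 166   9   6  42] [[ 0.441 -0.143  0.11 ]]
or [245.4 171.2] [242 169   8   6  39] [[ 0.578 -0.137  0.11 ]]
or [244.7 190.8] [240 188  11   7  58] [[ 0.584 -0.029  0.11 ]]
or [280.8 192.9] [276 190  11   7  58] [[ 0.467 -0.009  0.11 ]]
or [266.1 217.4] [261 214  11   8  68] [[0.524 0.103 0.11 ]]
or [246.  222.6] [243 219   6   8  38] [[0.586 0.121 0.11 ]]
or [245.  236.5] [240 233  11   8  66] [[0.591 0.178 0.11 ]]
or [262.6 245.5] [257 241  12  10  92] [[0.543 0.216 0.11 ]]
bl [122.1 178.7] [120 173   5  12  41]
bl [210.9 199.8] [199 179  25  39 526]
bl [251.9 204.8] [249 196   7  19  79]
bl [309.9 345.3] [294 336  32  23 464]
bl [311.2 367.2] [297 360  26  12  38]
```

View pics/top0.png

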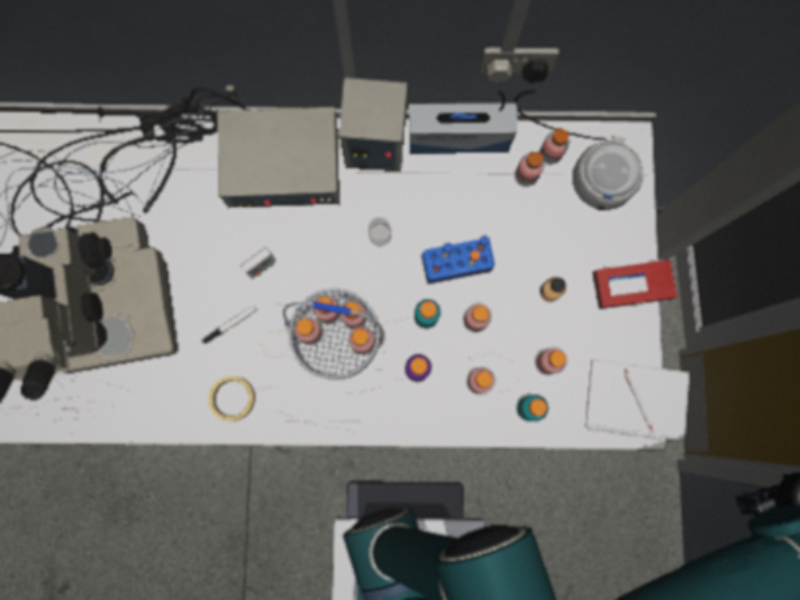

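View pics/side0.png

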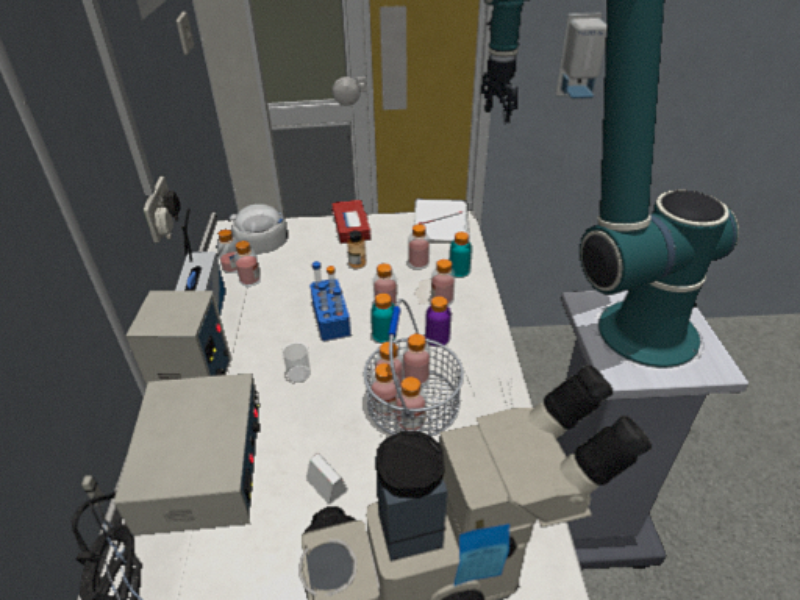

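Top view (800×600 picture). The targets are the red bottles with orange caps at (478,317), (481,380) and (552,360).

These could be mistaken for them:
- turquoise at (427,312) and (533,407)
- purple at (418,367)
- back-wall bottles at (532,165) and (556,140)
- the four in the basket, around (330,320)
- a small orange tube in the blue rack, at (475,255)

The basket is at (335,332), with the bail's blue sleeve at (332,308).

```bash
cat >> h.py <<'E'
def tri(c1,p1,c2,p2):
    d=[ray(c1,[p1])[0],ray(c2,[p2])[0]];d=[x/np.linalg.norm(x) for x in d]
    M=[np.eye(3)-np.outer(x,x) for x in d];o=[np.array(c["origin"]) for c in(c1,c2)]
    p=np.linalg.solve(M[0]+M[1],M[0]@o[0]+M[1]@o[1])
    return p,np.linalg.norm(M[0]@(p-o[0]))*2
def rot(yaw):  # tool down, tool y along heading yaw
    y=np.array([np.cos(yaw),np.sin(yaw),0]);z=np.array([0,0,-1.]);return np.c_[np.cross(y,z),y,z]
def go(*P,yaw=None):
    s=readout.read_state();T=R.from_rotvec(s["tcp_rot"]).as_matrix()
    for p in P: print("d mm",(T.T@(np.array(p)-s["tool_pos"])*1000).round(1))
    if yaw is not None: print("turn",np.degrees(R.from_matrix(T.T@rot(yaw)).as_rotvec()).round(2))
E
python3 - <<'E'
from h import *
t=np.load("top0.npy",allow_pickle=True).item();s=np.load("side0.npy",allow_pickle=True).item()
P=lambda a,b:print(*[x.round(4) for x in tri(t,a,s,b)])
P((211.9,196.9),(251.9,204.8))
for a,b in [((306.9,200.2),(245.4,171.2)),((309.4,242.4),(283.9,168.4)),((356.3,229.1),(267.7,145.6)),((194.8,208.9),(262.6,245.5)),((230.1,215.4),(266.1,217.4))]:P(a,b)
T=readout.read_state();M=R.from_rotvec(T["tcp_rot"]).as_matrix();print(M.round(3))
a=t["color"][180:270,170:390];print(a.shape)
b=s["color"][120:270,180:330]
cv2.imwrite("pics/crop.png",np.vstack([cv2.resize(a,(770,315),interpolation=2),cv2.resize(np.hstack([b,np.zeros((150,255,3),np.uint8)]),(770,285))]))
# rim check
C=np.array([.534,.163]);th=np.linspace(0,2*np.pi,60);v=t["color"].copy()
for r,z in((.094,.085),(.080,.0)):
  for p in proj(t,np.c_[C[0]+r*np.cos(th),C[1]+r*np.sin(th),0*th+z]): v[int(round(p[1])),int(round(p[0]))]=(0,255,0)
cv2.imwrite("pics/rim.png",cv2.resize(v[165:255,165:265],(800,600*6//5*1-120),interpolation=0))
E
```

```text
[0.5678 0.1582 0.2132] 0.0014
[ 0.5774 -0.1383  0.1087] 0.0009
[ 0.4412 -0.1455  0.1081] 0.0003
[ 0.4859 -0.2953  0.1095] 0.0005
[0.5433 0.2209 0.1157] 0.0006
[0.5242 0.1078 0.1149] 0.0011
[[ 0.932  0.362 -0.001]
 [ 0.362 -0.932  0.002]
 [ 0.    -0.002 -1.   ]]
(90, 220, 3)
```

View pics/crop.png

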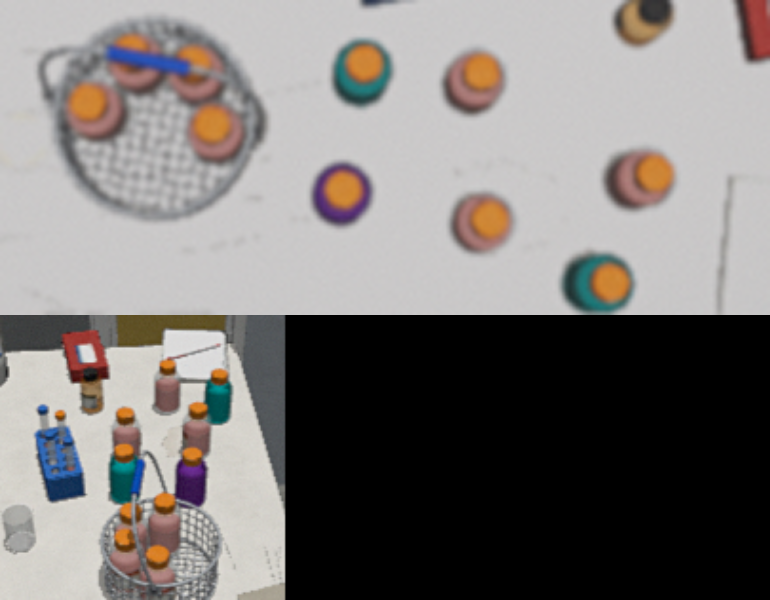

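View pics/rim.png

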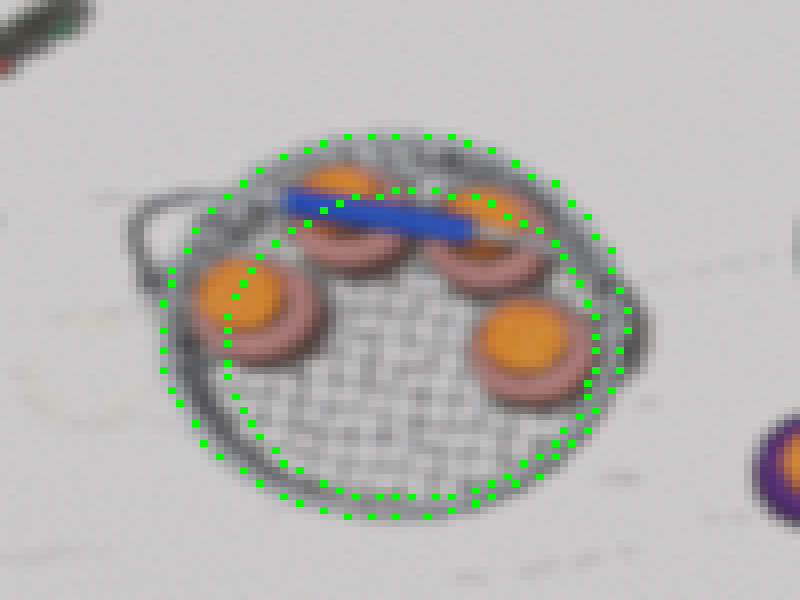

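The crop confirms the choice: three red-bodied bottles at crop pixels (480,75), (488,220) and (652,175). The projected rim circle lies on the basket's rim, centred at (0.534, 0.164). The sleeve's lean of 0.26 rad fits the 130 mm radius. Next I move to the bail.

```bash
python3 - <<'E'
from h import *
go((.568,.158,.30),yaw=-.168)
E
```

```text
d mm [ 586.6 -615.9  -51.6]
turn [ -0.11  -0.06 -59.13]
```

jog_arm(deltas=[0.2,-0.21,-0.0516,0,0,-59,-0.3,0.2,-0.21,-0.0516,0,0,-59,-0.3,0.587,-0.616,-0.0516,0,0,-59.1,-0.3,0.587,-0.616,-0.0516,0,0,-59.1,-0.3,0.587,-0.616,-0.0516,0,0,-59.1,-0.3,0.587,-0.616,-0.0516,0,0,-59.1,-0.3,0.587,-0.616,-0.0516,0,0,-59.1,-0.3,0.587,-0.616,-0.0516,0,0,-59.1,-0.3])

```text
time: 0.9
tool_pos: [0.3962, -0.2589, 0.2791]
tcp_rot: [-2.398, -2.029, -0.0]
wrist_force: [0.9, -0.1, 0.1]
width: 0.353
grip_force: 0.0
```

```bash
python3 - <<'E'
from h import *
go((.568,.158,.30),yaw=-.168)
E
```

```text
d mm [439.6 100.5 -20.8]
turn [-0.01 -0.01  0.11]
```

jog_arm(deltas=[0.44,0.1,-0.021,0,0,0,-0.3,0.44,0.1,-0.021,0,0,0,-0.3,0.44,0.1,-0.021,0,0,0,-0.3,0.44,0.1,-0.021,0,0,0,-0.3,0.44,0.1,-0.021,0,0,0,-0.3,0.44,0.1,-0.021,0,0,0,-0.3,0.44,0.1,-0.021,0,0,0,-0.3,0.44,0.1,-0.021,0,0,0,-0.3])

```text
time: 1.7
tool_pos: [0.5489, 0.1104, 0.2977]
tcp_rot: [-2.4, -2.027, 0.001]
wrist_force: [0.6, -0.5, 0.4]
width: 0.347
grip_force: 0.0
```

```bash
python3 - <<'E'
from h import *
go((.568,.158,.30),(.568,.158,.214),yaw=-.168)
C=np.array([.534,.164]);ex=np.array([np.cos(-.168),np.sin(-.168)])
for th in np.linspace(.26,1.29,8):
    p=C+.13*np.sin(th)*ex;go((*p,.085+.13*np.cos(th)))
E
```

```text
d mm [50.1 10.9 -2.4]
d mm [50.1 10.9 83.6]
turn [-0.02  0.02 -0.01]
d mm [50.4  9.8 87. ]
d mm [50.4 27.9 93.3]
d mm [ 50.4  44.8 102.1]
d mm [ 50.4  60.3 113.3]
d mm [ 50.4  73.9 126.7]
d mm [ 50.4  85.5 141.9]
d mm [ 50.4  94.7 158.7]
d mm [ 50.4 101.3 176.6]
```

jog_arm(deltas=[0.05,0.0105,0,0,0,0,-0.3,0.05,0.0105,0,0,0,0,-0.3,0.05,0.0105,0.04,0,0,0,-0.3,0.05,0.0105,0.04,0,0,0,-0.3])

```text
time: 2.1
tool_pos: [0.5637, 0.1551, 0.252]
tcp_rot: [-2.396, -2.024, 0.016]
wrist_force: [-0.8, 0.5, -1.4]
width: 0.351
grip_force: 0.0
```

```bash
python3 - <<'E'
from h import *
go((.568,.158,.30),(.568,.158,.214),yaw=-.168)
C=np.array([.534,.164]);ex=np.array([np.cos(-.168),np.sin(-.168)])
for th in np.linspace(.26,1.29,8):
    p=C+.13*np.sin(th)*ex;go((*p,.085+.13*np.cos(th)))
E
```

```text
d mm [  3.4   3.2 -48.1]
d mm [ 3.8  4.1 37.9]
turn [-0.58  0.26  0.02]
d mm [ 4.   3.  41.3]
d mm [ 4.1 21.1 47.4]
d mm [ 4.1 38.2 56. ]
d mm [ 4.1 53.8 67.1]
d mm [ 4.2 67.6 80.3]
d mm [ 4.3 79.3 95.4]
d mm [  4.3  88.6 112.1]
d mm [  4.4  95.4 130. ]
```

jog_arm(deltas=[0,0,0.043,0,0,0,-0.3,0,0,0.043,0,0,0,-0.3,0,0,0.043,0,0,0,-0.3])

```text
time: 2.4
tool_pos: [0.5666, 0.1549, 0.2149]
tcp_rot: [-2.401, -2.025, 0.004]
wrist_force: [1.0, 0.2, 0.9]
width: 0.351
grip_force: 0.0
```

```bash
python3 - <<'E'
from h import *
C=np.array([.534,.164]);ex=np.array([np.cos(-.168),np.sin(-.168)])
for th in np.linspace(.26,1.29,8):
    p=C+.13*np.sin(th)*ex;go((*p,.085+.13*np.cos(th)))
for n in("top","side"):
    c=read_camera(n)
    for b in blobs(c,(100,130,60),(130,255,255),15)[0]:print("bl",b[0],b[1])
E
```

```text
d mm [ 3.5 -0.2  4.3]
d mm [ 3.5 17.8 10.5]
d mm [ 3.6 34.8 19.3]
d mm [ 3.6 50.3 30.5]
d mm [ 3.6 64.  43.8]
d mm [ 3.7 75.6 59. ]
d mm [ 3.7 84.8 75.7]
d mm [ 3.7 91.5 93.6]
bl [296.2  74.3] [288  73  17   4  48]
bl [292.  166.2] [271 152  45  28 713]
bl [122.2 178.7] [120 173   5  12  42]
bl [211.  199.9] [199 179  25  39 523]
bl [141.7 186.6] [141 183   3   9  17]
bl [251.9 205.2] [249 196   7  20  74]
bl [310.1 346.7] [294 336  32  34 508]
bl [292.9 367.2] [291 360   5  14  22]
```

jog_arm(deltas=[0.003,0.021,0.01,0,0,0,-0.3,0.003,0.039,0.019,0,0,0,-0.3,0.003,0.056,0.03,0,0,0,-0.3,0.003,0.071,0.044,0,0,0,-0.3,0.003,0.083,0.059,0,0,0,-0.3,0.003,0.092,0.076,0,0,0,-0.3,0.003,0.097,0.09,0,0,0,-0.3,0.003,0.097,0.09,0,0,0,-0.3])

```text
time: 3.3
tool_pos: [0.6627, 0.1421, 0.1228]
tcp_rot: [-2.399, -2.025, 0.005]
wrist_force: [-0.1, -1.2, -0.8]
width: 0.354
grip_force: 0.0
```

```bash
cat >> h.py <<'E'
C=np.array([.534,.164]);YAW=-.168
def caps(z=.11):
    for n in("top","side"):
        c=read_camera(n)
        for b in blobs(c,(5,150,120),(18,255,255),20)[0]:
            p=onz(c,[b[0]],z)[0][:2]
            if .35<p[0]<.7: print(n,b[0],b[1][2:],p.round(4))
        for b in blobs(c,(100,150,60),(130,255,255),10)[0]:
            if n=="top" and 190<b[0][0]<240: print("grip",b[0],b[1])
        np.save(n+"1.npy",c,allow_pickle=True)
E
python3 - <<'E'
from h import *
print(readout.read_state()["wrist_force"]);caps(.118)
for n in("top","side"):
  c=np.load(n+"1.npy",allow_pickle=True).item();print([(b[0],b[1]) for b in blobs(c,(100,130,50),(130,255,255),10)[0]])
p=C+.13*np.sin(1.25)*np.array([np.cos(YAW),np.sin(YAW)]);q=[*p,.126];print(q,proj(c,q),proj(np.load("top1.npy",allow_pickle=True).item(),q))
E
```

```text
[-0.13797452 -1.20505626 -0.80203029]
top [273.8 197.5] [ 9 10 73] [ 0.5829 -0.031 ]
top [306.9 200.2] [ 9  9 70] [ 0.5755 -0.1371]
top [356.3 229.1] [10  9 74] [ 0.4848 -0.2933]
top [267.6 233.7] [10 10 74] [ 0.4665 -0.0121]
top [309.3 242.2] [10 10 78] [ 0.4414 -0.144 ]
top [343.9 260.3] [10 10 77] [ 0.3862 -0.2522]
grip [226.9 175.1] [224 174   7   3  15]
side [267.7 145.7] [ 8  6 33] [ 0.4873 -0.2815]
side [295.1 150.9] [ 9  5 33] [ 0.3889 -0.2381]
side [283.9 168.4] [ 9  6 42] [ 0.443 -0.132]
side [245.4 171.3] [ 8  6 41] [ 0.5781 -0.1253]
side [244.7 190.8] [11  7 58] [ 0.5845 -0.0191]
side [280.8 192.9] [11  7 60] [4.685e-01 1.000e-04]
side [266.2 217.1] [11  7 59] [0.5246 0.1097]
side [247.9 222.6] [11  8 67] [0.5806 0.1294]
side [245.6 236.5] [12  8 78] [0.5896 0.1854]
side [262.4 245.4] [12 10 95] [0.5443 0.2225]
[(array([296.3,  74.2]), array([288,  73,  17,   4,  47], dtype=int32)), (array([292. , 166.2]), array([271, 152,  45,  28, 716], dtype=int32)), (array([226.6, 175.1]), array([223, 174,   8,   3,  18], dtype=int32))]
[(array([122.2, 178.7]), array([120, 173,   6,  12,  44], dtype=int32)), (array([141.3, 187.4]), array([140, 177,   4,  21,  40], dtype=int32)), (array([201.1, 190.8]), array([199, 181,   5,  20,  55], dtype=int32)), (array([206.6, 209.9]), array([204, 207,   6,   7,  19], dtype=int32)), (array([216.8, 214.5]), array([214, 214,   7,   2,  11], dtype=int32)), (array([221.5, 226.3]), array([219, 219,   6,  15,  46], dtype=int32)), (array([309.5, 347.5]), array([292, 335,  34,  36, 531], dtype=int32))]
[np.float64(0.6556311222021456), np.float64(0.14337153269827513), 0.126] [[222.31458458 225.24166565]] [[219.74619982 174.01187108]]
```

jog_arm(deltas=[0,-0.004,-0.05,0,0,0,-0.3,0,-0.004,-0.1,0,0,0,-0.3,-0.04,-0.008,-0.14,0,0,0,0.4,-0.29,-0.038,-0.14,0,0,0,0.4,-0.29,-0.038,-0.14,0,0,0,0.4,-0.29,-0.038,-0.14,0,0,0,0.4,-0.29,-0.038,-0.14,0,0,0,0.4,-0.29,-0.038,-0.14,0,0,0,0.4])

```text
time: 4.2
tool_pos: [0.579, -0.1322, 0.2668]
tcp_rot: [2.397, 2.025, 0.003]
wrist_force: [1.2, -0.2, 1.2]
width: 0.701
grip_force: 0.0
```

```bash
python3 - <<'E'
from h import *
go((.577,-.138,.20),(.577,-.138,.105),yaw=YAW)
t=read_camera("top");s=read_camera("side")
a=[b[0] for b in blobs(t,(100,130,50),(130,255,255),10)[0] if b[0][0]<240]
b=[x for x in blobs(s,(100,130,50),(130,255,255),10)[0] if 210<x[0][0]<240];print(a,b)
print(tri(t,a[0],s,b[0][0]),onz(t,a[:1],.126))
for n,c in(("t",t),("s",s)):
  print([x[0].tolist() for x in blobs(c,(5,150,120),(18,255,255),20)[0]])
E
```

```text
d mm [-6.  -1.2 66.8]
d mm [ -6.   -1.6 161.8]
turn [0.2  0.03 0.01]
[array([219.9, 173.8])] [(array([210.9, 199.8]), array([199, 179,  25,  39, 523], dtype=int32)), (array([222. , 224.4]), array([219, 216,   7,  18,  63], dtype=int32))]
(array([0.66001813, 0.13501048, 0.21285888]), np.float64(0.04324215524393712)) [[0.65633189 0.14289501 0.126     ]]
[[358.4, 86.9], [342.0, 101.5], [206.8, 194.8], [273.7, 197.6], [224.5, 198.2], [194.6, 209.0], [230.0, 215.3], [356.3, 229.1], [267.6, 233.8], [344.1, 260.4]]
[[267.7, 145.6], [143.7, 148.7], [295.0, 150.7], [154.8, 156.2], [284.0, 168.2], [245.4, 171.2], [244.5, 190.7], [280.7, 192.9], [266.2, 217.3], [248.2, 222.6], [245.7, 236.7], [262.5, 245.4]]
```

jog_arm(deltas=[0,0,0.05,0,0,0,0.4,0,0,0.1,0,0,0,0.4,0,0,0.1,0,0,0,0.4,0,0,0.1,0,0,0,0.4])

```text
time: 4.7
tool_pos: [0.5791, -0.1298, 0.1651]
tcp_rot: [-2.399, -2.027, 0.001]
wrist_force: [-0.1, -0.7, 0.6]
width: 0.697
grip_force: 0.0
```

```bash
python3 - <<'E'
from h import *
go((.577,-.138,.105),yaw=YAW)
t=np.load("top0.npy",allow_pickle=True).item();s=np.load("side0.npy",allow_pickle=True).item()
loc=np.array([[0,58],[51,29],[51,-29],[0,-58]])/1000.
Q=np.array([tri(t,a,s,b)[0] for a,b in[((194.6,209.0),(262.5,245.4)),((206.8,194.8),(245.7,236.7)),((224.5,198.2),(248.2,222.6)),((230.0,215.3),(266.2,217.3))]])
print(Q.round(4))
A,B=loc-loc.mean(0),Q[:,:2]-Q[:,:2].mean(0)
y=np.arctan2((A[:,0]*B[:,1]-A[:,1]*B[:,0]).sum(),(A*B).sum());M=np.array([[np.cos(y),-np.sin(y)],[np.sin(y),np.cos(y)]])
c=Q[:,:2].mean(0)-M@loc.mean(0);print("yaw",y,"centre",c,"res mm",((Q[:,:2]-c-loc@M.T)*1000).round(1))
E
```

```text
d mm [-8.5 -0.7 60.1]
turn [-0.08 -0.02  0.01]
[[0.5433 0.2214 0.1165]
 [0.5892 0.184  0.1157]
 [0.5793 0.127  0.1155]
 [0.5242 0.1082 0.1156]]
yaw -0.17134197027717346 centre [0.53386494 0.16448922] res mm [[-0.5 -0.3]
 [ 0.2 -0.3]
 [ 0.1 -0.2]
 [ 0.2  0.8]]
```

jog_arm(deltas=[-0.0085,-0.0005,0.01,0,0,0,0.4,-0.0085,-0.0005,0.03,0,0,0,0.4,-0.0085,-0.0005,0.06,0,0,0,0.4,-0.0085,-0.0005,0.06,0,0,0,0.4])

```text
time: 5.1
tool_pos: [0.5763, -0.1388, 0.1035]
tcp_rot: [-2.398, -2.025, 0.003]
wrist_force: [-0.9, -0.5, -0.0]
width: 0.701
grip_force: 0.0
```

```bash
python3 - <<'E'
from h import *
go((.577,-.138,.105),yaw=YAW);print(bot.tip_extent)
s=read_camera("side");cv2.imwrite("pics/g1.png",cv2.resize(s["color"][120:195,210:310],(800,600),interpolation=2))
E
```

```text
d mm [ 0.9  0.5 -1.5]
turn [-0.18 -0.01 -0.02]
0.017
```

View pics/g1.png

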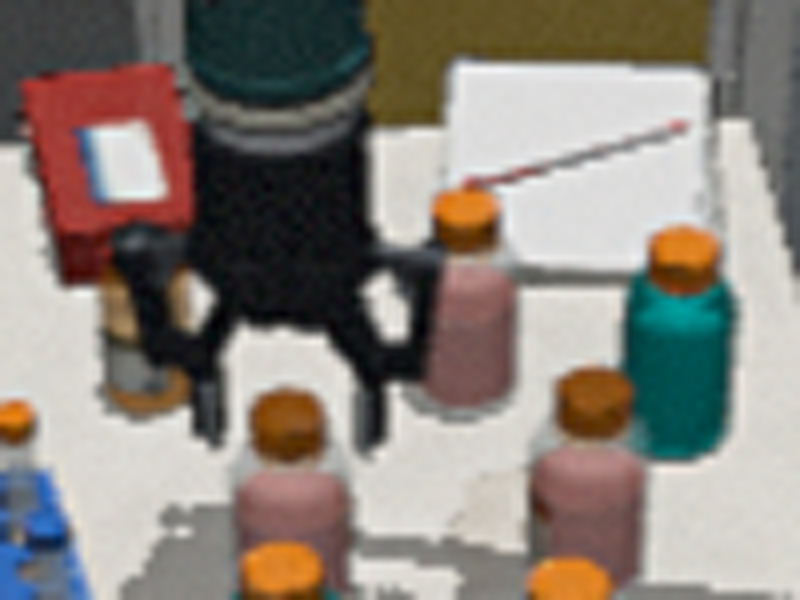

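The open jaws straddle the right cap at (288,425), with the fingers at (208,415) and (370,425). I'm closing and lifting.

jog_arm(deltas=[0.0005,0,-0.001,0,0,0,-0.6,0.0005,0,-0.001,0,0,0,-1,0.0005,0,-0.001,0,0,0,-1,0.0005,0,-0.001,0,0,0,-1,0.0005,0,-0.03,0,0,0,-1,0.0005,0,-0.08,0,0,0,-1,0.0005,0,-0.13,0,0,0,-1,0.0005,0,-0.16,0,0,0,-1], squeeze=40)

```text
time: 5.95
tool_pos: [0.5797, -0.1389, 0.2715]
tcp_rot: [2.395, 2.022, 0.007]
wrist_force: [0.7, -0.8, -1.8]
width: 0.385
grip_force: 40.8
```

```bash
python3 - <<'E'
from h import *
go((.5339,.1645,.265),yaw=YAW-.003)
E
```

```text
d mm [291.5 -96.    5.4]
turn [0.48 0.05 0.15]
```

jog_arm(deltas=[0.04,-0.013,0,0,0,0,-1,0.08,-0.026,0,0,0,0,-1,0.125,-0.041,0,0,0,0,-1,0.17,-0.055,0,0,0,0,-1,0.215,-0.07,0,0,0,0,-1,0.255,-0.083,0,0,0,0,-1,0.28,-0.092,0,0,0,0,-1,0.292,-0.096,0,0,0,0,-1])

```text
time: 6.75
tool_pos: [0.5316, 0.1681, 0.2664]
tcp_rot: [2.397, 2.03, 0.004]
wrist_force: [0.4, -0.4, -0.9]
width: 0.381
grip_force: 40.7
```

jog_arm(deltas=[0,0,0,0,0,0,-1,0,0,0,0,0,0,-1])

```text
time: 6.95
tool_pos: [0.5323, 0.1648, 0.2654]
tcp_rot: [2.399, 2.026, 0.0]
wrist_force: [0.4, -0.5, -1.3]
width: 0.382
grip_force: 40.8
```

```bash
python3 - <<'E'
from h import *
go((.5339,.1645,.20),yaw=YAW-.003)
c=read_camera("side");print([b for b in blobs(c,(160,30,80),(179,170,220),40)[0]])
cv2.imwrite("pics/g2.png",cv2.resize(c["color"][160:265,190:330],(800,600),interpolation=2))
E
```

```text
d mm [ 0.1  1.6 65.4]
turn [0.06 0.03 0.15]
[]
```

View pics/g2.png

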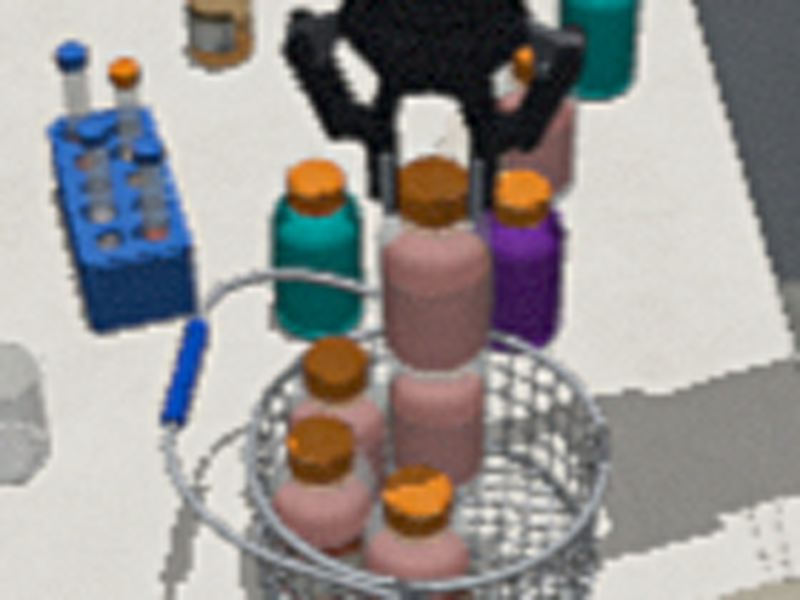

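The bottle hangs upright in the jaws, with its cap at (433,190), over the middle place. The bail is folded down on the left, grip at (185,370). I'm lowering now.

jog_arm(deltas=[0,0.0016,0.02,0,0,0,-1,0,0.0016,0.04,0,0,0,-1,0,0.0016,0.06,0,0,0,-1,0,0.0016,0.08,0,0,0,-1,0,0.0016,0.1,0,0,0,-1,0,0.0016,0.12,0,0,0,-1,0,0.0016,0.135,0,0,0,-1,0,0.0016,0.135,0,0,0,-1])

```text
time: 7.8
tool_pos: [0.5319, 0.1636, 0.1272]
tcp_rot: [-2.401, -2.023, 0.008]
wrist_force: [-1.0, 0.2, -1.8]
width: 0.389
grip_force: 40.8
```

jog_arm(deltas=[0,0,0.006,0,0,0,-1,0,0,0.012,0,0,0,-1,0,0,0.016,0,0,0,-1,0,0,0.016,0,0,0,-1])

```text
time: 8.2
tool_pos: [0.5349, 0.1659, 0.1171]
tcp_rot: [2.4, 2.026, 0.004]
wrist_force: [-4.1, -0.8, 11.6]
width: 0.382
grip_force: 42.8
```

jog_arm(deltas=[0,0,0.001,0,0,0,-1,0,0,0.001,0,0,0,-1])

```text
time: 8.4
tool_pos: [0.535, 0.1661, 0.1171]
tcp_rot: [2.4, 2.026, 0.005]
wrist_force: [-5.8, 0.9, 16.1]
width: 0.385
grip_force: 43.6
```

```bash
python3 - <<'E'
from h import *
c=read_camera("side");print([b for b in blobs(c,(5,130,70),(18,255,255),20)[0] if b[0][1]>200])
print(proj(c,[(.5339,.1645,z) for z in(.108,.118,.125)]))
E
```

```text
[(array([264.8, 221.3]), array([261, 219,   8,   6,  37], dtype=int32)), (array([247., 226.]), array([243, 221,  11,   9,  55], dtype=int32)), (array([264. , 232.6]), array([258, 227,  12,  12, 116], dtype=int32)), (array([245.6, 238.2]), array([240, 233,  12,  12, 115], dtype=int32)), (array([262.5, 247.1]), array([257, 241,  12,  13, 124], dtype=int32))]
[[264.52164863 232.70262171]
 [264.53414953 230.28590758]
 [264.54298088 228.57711481]]
```

jog_arm(deltas=[0,0,-0.003,0,0,0,-0.1,0,0,-0.003,0,0,0,0.03,0,0,-0.003,0,0,0,0.03,0,0,-0.02,0,0,0,0.03,0,0,-0.05,0,0,0,0.03,0,0,-0.09,0,0,0,0.2,0,0,-0.13,0,0,0,0.4,0,0,-0.15,0,0,0,0.4])

```text
time: 9.25
tool_pos: [0.5351, 0.1657, 0.2668]
tcp_rot: [2.399, 2.025, 0.008]
wrist_force: [1.1, 0.0, 0.9]
width: 0.699
grip_force: 0.0
```

```bash
python3 - <<'E'
from h import *
c=read_camera("side");print([b for b in blobs(c,(5,130,70),(18,255,255),20)[0] if b[0][1]>200])
go((.441,-.1455,.20),(.441,-.1455,.265),yaw=YAW)
E
```

```text
[(array([266.1, 218.8]), array([261, 214,  11,  11,  98], dtype=int32)), (array([248.1, 224.2]), array([243, 219,  11,  12, 103], dtype=int32)), (array([264.3, 232.5]), array([259, 227,  12,  12, 114], dtype=int32)), (array([245.6, 238.3]), array([240, 233,  12,  12, 114], dtype=int32)), (array([262.4, 247.2]), array([257, 241,  12,  13, 125], dtype=int32))]
d mm [-323.4  -42.4   68. ]
d mm [-323.2  -41.9    3. ]
turn [ 0.5  -0.22 -0.03]
```

jog_arm(deltas=[-0.045,-0.006,0,0,0,0,0.4,-0.09,-0.012,0,0,0,0,0.4,-0.14,-0.018,0,0,0,0,0.4,-0.19,-0.024,0,0,0,0,0.4,-0.235,-0.03,0,0,0,0,0.4,-0.28,-0.036,0,0,0,0,0.4,-0.315,-0.041,0,0,0,0,0.4,-0.323,-0.042,0.01,0,0,0,0.4])

```text
time: 10.1
tool_pos: [0.4374, -0.1492, 0.2532]
tcp_rot: [2.403, 2.02, -0.0]
wrist_force: [0.2, 0.3, -0.4]
width: 0.701
grip_force: 0.0
```

jog_arm(deltas=[0,0,0.04,0,0,0,0.4,0,0,0.08,0,0,0,0.4,0,0,0.09,0,0,0,0.4,0,0,0.09,0,0,0,0.4])

```text
time: 10.5
tool_pos: [0.4361, -0.1448, 0.1602]
tcp_rot: [-2.396, -2.024, 0.004]
wrist_force: [0.1, 0.4, -0.4]
width: 0.698
grip_force: 0.0
```

```bash
python3 - <<'E'
from h import *
go((.441,-.1455,.106),yaw=YAW)
E
```

```text
d mm [ 0.   5.3 54.2]
turn [-0.34 -0.08 -0.  ]
```

jog_arm(deltas=[0,0.0045,0.02,0,0,0,0.4,0,0.0045,0.054,0,0,0,0.4,0,0.0045,0.054,0,0,0,0.4,0,0.0045,0.054,0,0,0,0.4])

```text
time: 10.9
tool_pos: [0.4431, -0.1467, 0.1101]
tcp_rot: [2.4, 2.027, 0.0]
wrist_force: [-0.6, 0.4, 0.6]
width: 0.701
grip_force: 0.0
```

jog_arm(deltas=[0,0,0,0,0,0,-0.6,0,0,0,0,0,0,-1,0,0,0,0,0,0,-1,0,0,0,0,0,0,-1,0,0,-0.03,0,0,0,-1,0,0,-0.08,0,0,0,-1,0,0,-0.13,0,0,0,-1,0,0,-0.16,0,0,0,-1])

```text
time: 11.7
tool_pos: [0.4439, -0.1474, 0.2744]
tcp_rot: [2.396, 2.022, 0.005]
wrist_force: [0.4, -0.6, -2.6]
width: 0.377
grip_force: 40.6
```

```bash
python3 - <<'E'
from h import *
c,s=np.cos(-.171),np.sin(-.171)
for x,y in((-.051,.029),(-.051,-.029)): print(.5339+c*x-s*y,.1645+s*x+c*y)
go((.5339-c*.051-s*.029,.1645-s*.051+c*.029,.265),yaw=-.171)
E
```

```text
0.488578697941662 0.2017555979650963
0.47870896269511054 0.1446015226409081
d mm [351.7 -14.6   8.8]
turn [0.4  0.08 0.14]
```

jog_arm(deltas=[0.04,-0.002,0,0,0,0,-1,0.085,-0.004,0,0,0,0,-1,0.132,-0.006,0,0,0,0,-1,0.18,-0.008,0,0,0,0,-1,0.228,-0.01,0,0,0,0,-1,0.275,-0.012,0,0,0,0,-1,0.32,-0.014,0,0,0,0,-1,0.345,-0.0145,0,0,0,0,-1])

```text
time: 12.5
tool_pos: [0.4859, 0.1991, 0.2699]
tcp_rot: [-2.398, -2.029, -0.003]
wrist_force: [0.3, -0.5, -1.8]
width: 0.377
grip_force: 40.6
```

jog_arm(deltas=[0.006,0,0,0,0,0,-1,0.006,0,0,0,0,0,-1,0.006,0,0.01,0,0,0,-1,0.006,0,0.01,0,0,0,-1])

```text
time: 12.9
tool_pos: [0.4859, 0.2, 0.2571]
tcp_rot: [-2.402, -2.024, 0.005]
wrist_force: [0.4, 0.0, -2.4]
width: 0.38
grip_force: 40.6
```

```bash
python3 - <<'E'
from h import *
go((.4886,.2018,.14),yaw=-.171)
E
```

```text
d mm [  2.5   2.6 117.1]
turn [-0.13  0.11  0.06]
```

jog_arm(deltas=[0.0015,0.002,0.02,0,0,0,-1,0.0015,0.002,0.04,0,0,0,-1,0.0015,0.002,0.055,0,0,0,-1,0.0015,0.002,0.068,0,0,0,-1,0.0015,0.002,0.08,0,0,0,-1,0.0015,0.002,0.08,0,0,0,-1])

```text
time: 13.5
tool_pos: [0.4894, 0.2019, 0.1774]
tcp_rot: [2.4, 2.026, -0.001]
wrist_force: [1.6, -1.5, -3.7]
width: 0.376
grip_force: 40.0
```

Inserted cleanly so far. Lowering on.

jog_arm(deltas=[0,0,0.015,0,0,0,-1,0,0,0.03,0,0,0,-1,0,0,0.045,0,0,0,-1,0,0,0.053,0,0,0,-1,0,0,0.058,0,0,0,-1,0,0,0.06,0,0,0,-1,0,0,0.06,0,0,0,-1])

```text
time: 14.2
tool_pos: [0.4891, 0.203, 0.12]
tcp_rot: [-2.4, -2.026, 0.001]
wrist_force: [-1.5, -3.1, 6.9]
width: 0.369
grip_force: 41.8
```

```bash
python3 - <<'E'
from h import *
c=read_camera("side");print([b for b in blobs(c,(5,130,70),(18,255,255),20)[0] if b[0][1]>200])
print(proj(c,[(.4886,.2018,z) for z in(.105,.108,.112)]))
E
```

```text
[(array([248.2, 224.1]), array([243, 219,  12,  12, 108], dtype=int32)), (array([268. , 220.8]), array([266, 218,   5,   7,  20], dtype=int32)), (array([263.3, 233.9]), array([259, 228,  12,  11,  74], dtype=int32)), (array([245.6, 238.1]), array([240, 232,  12,  13, 120], dtype=int32)), (array([281.2, 241.5]), array([276, 236,  12,  12, 118], dtype=int32)), (array([262.5, 247.2]), array([257, 241,  12,  13, 126], dtype=int32))]
[[281.41708548 242.08117131]
 [281.45148694 241.35922077]
 [281.49754562 240.39254117]]
```

jog_arm(deltas=[0,0,0.002,0,0,0,-1,0,0,0.002,0,0,0,-1])

```text
time: 14.45
tool_pos: [0.4896, 0.2033, 0.1199]
tcp_rot: [-2.4, -2.026, -0.001]
wrist_force: [-4.7, -3.5, 17.5]
width: 0.375
grip_force: 43.5
```

Seated: the cap matches z 0.108. Release, rise and go to the third bottle.

jog_arm(deltas=[0,0,-0.003,0,0,0,-0.1,0,0,-0.003,0,0,0,0.03,0,0,-0.003,0,0,0,0.03,0,0,-0.02,0,0,0,0.03,0,0,-0.05,0,0,0,0.03,0,0,-0.09,0,0,0,0.2,0,0,-0.13,0,0,0,0.4,0,0,-0.15,0,0,0,0.4])

```text
time: 15.25
tool_pos: [0.4903, 0.2035, 0.2704]
tcp_rot: [2.4, 2.026, 0.007]
wrist_force: [0.8, 0.7, 0.7]
width: 0.699
grip_force: 0.0
```

```bash
python3 - <<'E'
from h import *
c=read_camera("side");print([b[0] for b in blobs(c,(5,130,70),(18,255,255),20)[0] if b[0][1]>200 or b[0][1]<148])
go((.486,-.2953,.20),yaw=-.171)
E
```

```text
[array([267.1, 146.7]), array([266.1, 218.7]), array([248.2, 224.1]), array([264.3, 232.5]), array([245.6, 238. ]), array([282.1, 240.5]), array([262.4, 247.2])]
d mm [-493.4   77.7   71.3]
turn [ 0.4  -0.27  0.15]
```

jog_arm(deltas=[-0.045,0.007,0,0,0,0,0.4,-0.09,0.014,0,0,0,0,0.4,-0.14,0.022,0,0,0,0,0.4,-0.19,0.03,0,0,0,0,0.4,-0.24,0.038,0,0,0,0,0.4,-0.29,0.046,0,0,0,0,0.4,-0.338,0.053,0,0,0,0,0.4,-0.385,0.06,0,0,0,0,0.4])

```text
time: 16.1
tool_pos: [0.4828, -0.1884, 0.2655]
tcp_rot: [-2.399, -2.025, 0.0]
wrist_force: [-0.1, -1.0, -0.6]
width: 0.699
grip_force: 0.0
```

jog_arm(deltas=[-0.05,0.008,0,0,0,0,0.4,-0.09,0.014,0,0,0,0,0.4,-0.108,0.0175,0.01,0,0,0,0.4,-0.108,0.0175,0.05,0,0,0,0.4,-0.108,0.0175,0.09,0,0,0,0.4,-0.108,0.0175,0.1,0,0,0,0.4,-0.108,0.0175,0.1,0,0,0,0.4])

```text
time: 16.8
tool_pos: [0.481, -0.2942, 0.1635]
tcp_rot: [-2.395, -2.023, 0.002]
wrist_force: [-0.5, 0.0, 0.9]
width: 0.695
grip_force: 0.0
```

```bash
python3 - <<'E'
from h import *
go((.486,-.2953,.107),yaw=-.171)
E
```

```text
d mm [-0.4  5.5 56.5]
turn [-0.36 -0.18  0.17]
```

jog_arm(deltas=[0,0.0045,0.02,0,0,0,0.4,0,0.0045,0.055,0,0,0,0.4,0,0.0045,0.055,0,0,0,0.4,0,0.0045,0.055,0,0,0,0.4])

```text
time: 17.2
tool_pos: [0.4879, -0.2968, 0.1131]
tcp_rot: [2.4, 2.027, 0.0]
wrist_force: [1.0, -0.7, 0.1]
width: 0.699
grip_force: 0.0
```

jog_arm(deltas=[0,0,0,0,0,0,-0.6,0,0,0,0,0,0,-1,0,0,0,0,0,0,-1,0,0,0,0,0,0,-1,0,0,-0.03,0,0,0,-1,0,0,-0.08,0,0,0,-1,0,0,-0.13,0,0,0,-1,0,0,-0.16,0,0,0,-1])

```text
time: 18.0
tool_pos: [0.4887, -0.2979, 0.2775]
tcp_rot: [2.395, 2.022, 0.003]
wrist_force: [0.4, -0.8, -1.5]
width: 0.38
grip_force: 40.6
```

```bash
python3 - <<'E'
from h import *
go((.4787,.1446,.265),yaw=-.171)
t=read_camera("top");s=read_camera("side")
f=lambda c,b:[x[0] for x in blobs(c,(5,150,120),(18,255,255),20)[0] if b(x[0])]
T=f(t,lambda p:p[0]<245);print(T,f(s,lambda p:p[1]>200))
print([onz(t,[p],.116)[0].round(4) for p in T])
E
```

```text
d mm [434.6 -84.2  10.7]
turn [0.37 0.16 0.14]
[array([206.8, 194.9]), array([224.5, 198.2]), array([194.7, 208.9]), array([212.4, 212.2]), array([230. , 215.3]), array([201.3, 226.7])] [array([266.1, 217.4]), array([248.2, 222.6]), array([264.4, 230.8]), array([245.7, 236.6]), array([282.3, 238.7]), array([262.6, 245.6])]
[array([0.5888, 0.184 , 0.116 ]), array([0.5788, 0.127 , 0.116 ]), array([0.543 , 0.2213, 0.116 ]), array([0.5331, 0.1645, 0.116 ]), array([0.5239, 0.1082, 0.116 ]), array([0.4863, 0.1985, 0.116 ])]
```

jog_arm(deltas=[0.04,-0.008,0,0,0,0,-1,0.085,-0.017,0,0,0,0,-1,0.132,-0.026,0,0,0,0,-1,0.18,-0.035,0,0,0,0,-1,0.228,-0.045,0,0,0,0,-1,0.276,-0.054,0,0,0,0,-1,0.322,-0.063,0,0,0,0,-1,0.365,-0.071,0,0,0,0,-1])

```text
time: 18.9
tool_pos: [0.4773, 0.0767, 0.2709]
tcp_rot: [-2.4, -2.026, 0.001]
wrist_force: [1.1, -0.2, -0.6]
width: 0.379
grip_force: 40.5
```

jog_arm(deltas=[0.04,-0.008,0,0,0,0,-1,0.06,-0.012,0,0,0,0,-1,0.067,-0.013,0.01,0,0,0,-1,0.067,-0.013,0.01,0,0,0,-1,0.067,-0.013,0.01,0,0,0,-1])

```text
time: 19.4
tool_pos: [0.4762, 0.1419, 0.2604]
tcp_rot: [-2.4, -2.026, 0.004]
wrist_force: [0.5, -0.2, -1.6]
width: 0.378
grip_force: 40.5
```

```bash
python3 - <<'E'
from h import *
go((.4787,.1425,.205),yaw=-.171)
E
```

```text
d mm [ 1.1  2.5 55.4]
turn [-0.13  0.1   0.12]
```

jog_arm(deltas=[0.0008,0.002,0.02,0,0,0,-1,0.0008,0.002,0.04,0,0,0,-1,0.0008,0.002,0.06,0,0,0,-1,0.0008,0.002,0.07,0,0,0,-1,0.0008,0.002,0.08,0,0,0,-1,0.0008,0.002,0.08,0,0,0,-1])

```text
time: 20.0
tool_pos: [0.4887, 0.1452, 0.192]
tcp_rot: [2.397, 2.017, 0.034]
wrist_force: [5.1, 3.4, 27.5]
width: 0.38
grip_force: 55.1
```

jog_arm(deltas=[0,0,-0.01,0,0,0,-1,0,0,-0.02,0,0,0,-1,0,0,-0.02,0,0,0,-1,0,0,-0.02,0,0,0,-1])

```text
time: 20.4
tool_pos: [0.4783, 0.1427, 0.2009]
tcp_rot: [-2.401, -2.025, 0.003]
wrist_force: [-1.4, 0.1, -1.1]
width: 0.38
grip_force: 48.8
```

```bash
python3 - <<'E'
from h import *
go((.4787,.1425,.205),yaw=-.171)
t=read_camera("top");s=read_camera("side")
f=lambda c,b:[x[0] for x in blobs(c,(5,150,120),(18,255,255),20)[0] if b(x[0])]
T=f(t,lambda p:p[0]<245);print(f(s,lambda p:p[1]>190))
print([onz(t,[p],.116)[0].round(4) for p in T])
cv2.imwrite("pics/g3.png",np.vstack([cv2.resize(s["color"][175:265,210:330],(800,300*2-200),interpolation=2),cv2.resize(t["color"][180:250,180:460],(800,200))]))
E
```

```text
d mm [-0.1  0.4 -4.1]
turn [-0.09  0.05  0.09]
[array([244.8, 190.9]), array([281.8, 193.1]), array([283.6, 204.4]), array([266.2, 217.1]), array([248.2, 222.6]), array([264.3, 230.9]), array([245.7, 236.7]), array([282.2, 238.9]), array([262.6, 245.6])]
[array([0.5962, 0.1858, 0.116 ])]
```

View pics/g3.png

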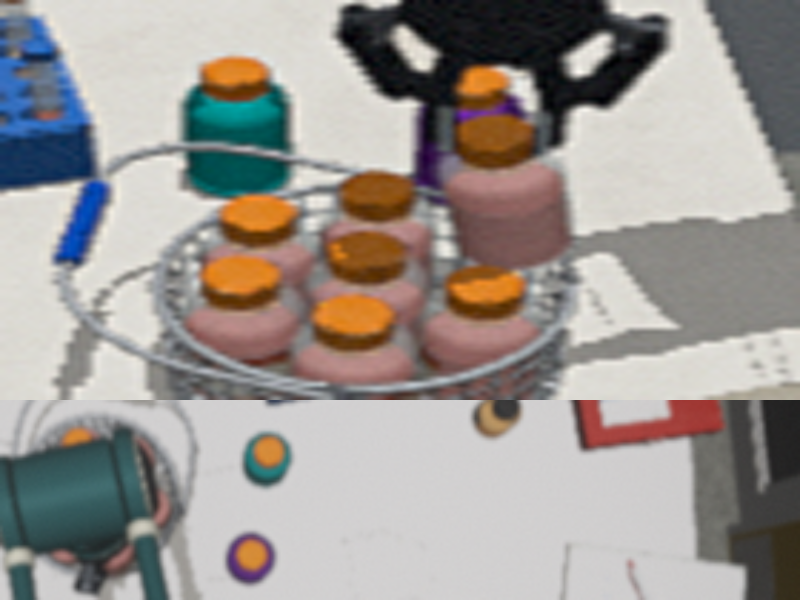

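```bash
python3 - <<'E'
from h import *
s=read_camera("side")
P=np.array([(.4787,.1425,z) for z in(.204,.17,.13,.096)]);print(proj(s,P).round(1))
hsv=cv2.cvtColor(s["color"],cv2.COLOR_BGR2HSV)
for r in range(196,238,2): print(r,''.join('o' if 5<=h<=18 and S>130 and v>60 else 'r' if (h>165 or h<5) and S>50 else '.' for h,S,v in hsv[r,268:302]))
E
```

```text
[[283.7 202. ]
 [283.3 211. ]
 [282.8 221.1]
 [282.4 229.3]]
196 ...........ooooooo................
198 ...........ooooor.................
200 ..................................
202 ...........rooooooooo.............
204 ..........oooooooooooo............
206 ..........oooooooooooo............
208 ..........oooooooooooo............
210 ...........oooooooooo.............
212 .............ooooo....r...........
214 o.........rrrr.....rr.rrrr........
216 oooo.....rrrrrrrrrrrrrrrrr........
218 oooo.....rrrrrrrrrrrrrrrrr........
220 oooo.....rrrr.rrrrrrrrrrrr........
222 ooo........rrrrrrrrrrrrrrr........
224 o.........rrrrrrrrrrr.rrrr........
226 .rrrrr.....r.rr.rrrrrrrrrrr.......
228 o.rrrrr....rrrrrr.rrrrrrrrr.......
230 ooorrrr.....rrrrrrrrrrrrrrr.......
232 ooorrr......r.rrrrrrrrrrrr........
234 oo...r...........rrrrrr...........
236 oo........ooooooooo...............
```

The held bottle is tilted about 0.13 rad: cap at (495,135), bottom at (510,250). Its outer edge landed on the rim. Ring bottle 1 also sits about 4 mm into this slot. I'll set the held bottle on clear worktop, move ring bottle 1 back, then regrasp.

jog_arm(deltas=[0,0,-0.035,0,0,0,-1,-0.03,-0.014,-0.035,0,0,0,-1,-0.07,-0.033,-0.035,0,0,0,-1,-0.092,-0.043,-0.02,0,0,0,-1,-0.092,-0.043,0.02,0,0,0,-1,-0.092,-0.043,0.055,0,0,0,-1,-0.092,-0.043,0.078,0,0,0,-1,-0.092,-0.043,0.078,0,0,0,-1])

```text
time: 21.35
tool_pos: [0.4169, 0.0595, 0.1195]
tcp_rot: [-2.396, -2.023, 0.013]
wrist_force: [0.1, 0.5, -1.9]
width: 0.378
grip_force: 48.8
```

jog_arm(deltas=[0,0,0.004,0,0,0,-1,0,0,0.008,0,0,0,-1,0,0,0.009,0,0,0,-1])

```text
time: 21.65
tool_pos: [0.4222, 0.0601, 0.1158]
tcp_rot: [2.399, 2.026, 0.002]
wrist_force: [-0.3, -0.3, -0.9]
width: 0.377
grip_force: 48.8
```

jog_arm(deltas=[0,0,0.003,0,0,0,-1,0,0,0.003,0,0,0,-1,0,0,0.005,0,0,0,-1,0,0,0.005,0,0,0,-1])

```text
time: 22.05
tool_pos: [0.4236, 0.0605, 0.1143]
tcp_rot: [2.399, 2.025, 0.005]
wrist_force: [-6.6, 0.6, 22.4]
width: 0.378
grip_force: 53.7
```

jog_arm(deltas=[0,0,-0.003,0,0,0,0,0,0,-0.003,0,0,0,0.4,0,0,-0.03,0,0,0,0.4,0,0,-0.07,0,0,0,0.4,0.04,0.01,-0.09,0,0,0,0.2,0.085,0.022,-0.09,0,0,0,0.2,0.125,0.033,-0.09,0,0,0,0.2,0.146,0.039,-0.08,0,0,0,0.2])

```text
time: 22.85
tool_pos: [0.4869, 0.2006, 0.1919]
tcp_rot: [2.398, 2.027, 0.009]
wrist_force: [0.3, -0.5, 0.7]
width: 0.6
grip_force: 0.0
```

jog_arm(deltas=[0,0,0,0,0,0,0.1,0,0,0,0,0,0,0.1])

```text
time: 23.05
tool_pos: [0.4836, 0.1972, 0.1891]
tcp_rot: [-2.399, -2.028, 0.003]
wrist_force: [0.3, -0.8, 0.9]
width: 0.546
grip_force: 0.0
```

```bash
python3 - <<'E'
from h import *
go((.4863,.1985,.118),yaw=-.171)
t=read_camera("top");s=read_camera("side")
f=lambda c,b:[x[0] for x in blobs(c,(5,150,120),(18,255,255),20)[0] if b(x[0])]
T=f(t,lambda p:p[0]<262);S=f(s,lambda p:p[1]>195);print(T,S)
print([onz(t,[p],.116)[0].round(4) for p in T],[onz(s,[p],.108)[0].round(4) for p in S])
E
```

```text
d mm [ 1.8  2.6 71.1]
turn [-0.09  0.08  0.21]
[array([208.5, 194. ]), array([224.4, 198.3]), array([214.1, 212.4]), array([230.2, 215.3]), array([244.4, 251.2])] [array([299.6, 205.6]), array([265.9, 217. ]), array([248.2, 222.6]), array([264.7, 230.8]), array([245.7, 236.7]), array([282.2, 238.7]), array([262.4, 245.7])]
[array([0.5918, 0.1786, 0.116 ]), array([0.5785, 0.1273, 0.116 ]), array([0.5325, 0.1591, 0.116 ]), array([0.5239, 0.1076, 0.116 ]), array([0.4106, 0.0605, 0.116 ])] [array([0.4149, 0.0544, 0.108 ]), array([0.5246, 0.0987, 0.108 ]), array([0.5795, 0.1192, 0.108 ]), array([0.5328, 0.1568, 0.108 ]), array([0.5892, 0.1767, 0.108 ]), array([0.4853, 0.1917, 0.108 ]), array([0.5437, 0.2146, 0.108 ])]
```

jog_arm(deltas=[0.0015,0.002,0.025,0,0,0,0.1,0.0015,0.002,0.05,0,0,0,0.1,0.0015,0.002,0.069,0,0,0,0.1,0.0015,0.002,0.069,0,0,0,0.1,0.0015,0.002,0.069,0,0,0,-0.6,0.0015,0.002,0.069,0,0,0,-1,0.0015,0.002,0.069,0,0,0,-1], squeeze=30)

```text
time: 23.85
tool_pos: [0.4871, 0.1985, 0.1221]
tcp_rot: [2.4, 2.026, 0.003]
wrist_force: [0.2, 0.0, -2.4]
width: 0.375
grip_force: 29.8
```

jog_arm(deltas=[0.002,0.001,-0.001,0,0,0,-1,0.005,0.003,-0.001,0,0,0,-1,0.005,0.003,-0.001,0,0,0,-1,0.005,0.003,-0.001,0,0,0,-1])

```text
time: 24.25
tool_pos: [0.4905, 0.2031, 0.1219]
tcp_rot: [2.4, 2.027, 0.001]
wrist_force: [0.4, -0.2, -2.5]
width: 0.379
grip_force: 29.9
```

jog_arm(deltas=[0,0,0.002,0,0,0,-1,0,0,0.003,0,0,0,-1,0,0,0.003,0,0,0,-0.1,0,0,0.003,0,0,0,0.03,0,0,-0.02,0,0,0,0.03,0,0,-0.06,0,0,0,0.03,-0.03,-0.01,-0.09,0,0,0,0.4,-0.075,-0.025,-0.09,0,0,0,0.4])

```text
time: 25.05
tool_pos: [0.457, 0.1345, 0.2173]
tcp_rot: [2.394, 2.027, 0.015]
wrist_force: [1.9, -0.9, 0.0]
width: 0.698
grip_force: 0.0
```

jog_arm(deltas=[-0.045,-0.014,0,0,0,0,0.4,-0.075,-0.02,0,0,0,0,0.4,-0.075,-0.02,0,0,0,0,0.4])

```text
time: 25.35
tool_pos: [0.419, 0.0601, 0.2115]
tcp_rot: [2.403, 2.022, -0.002]
wrist_force: [0.9, 1.0, -0.4]
width: 0.7
grip_force: 0.0
```

```bash
python3 - <<'E'
from h import *
t=read_camera("top");s=read_camera("side")
f=lambda c,b:[x[0] for x in blobs(c,(5,150,120),(18,255,255),20)[0] if b(x[0])]
T=f(t,lambda p:p[0]<262);S=f(s,lambda p:p[1]>195);print(T,S)
print([onz(t,[p],.116)[0].round(4) for p in T])
p=onz(s,[S[0]],.11)[0];print(p);go((p[0],p[1],.107),yaw=-.171)
E
```

```text
[array([206.8, 194.8]), array([224.5, 198.2]), array([194.7, 208.9]), array([212.4, 212.2]), array([230. , 215.3]), array([199.5, 225.3])] [array([301., 207.]), array([266.1, 217.4]), array([248.2, 222.6]), array([264.4, 230.8]), array([245.6, 236.7]), array([280.7, 240.2]), array([262.6, 245.7])]
[array([0.5891, 0.184 , 0.116 ]), array([0.5788, 0.127 , 0.116 ]), array([0.543 , 0.2213, 0.116 ]), array([0.5331, 0.1645, 0.116 ]), array([0.5239, 0.1082, 0.116 ]), array([0.4907, 0.2043, 0.116 ])]
[0.41200502 0.06345255 0.11      ]
d mm [ -0.4  -8.8 104.9]
turn [ 0.04 -0.04  0.03]
```

jog_arm(deltas=[0,-0.007,0.03,0,0,0,0.4,0,-0.007,0.065,0,0,0,0.4,0,-0.007,0.065,0,0,0,0.4,0,-0.007,0.065,0,0,0,0.4])

```text
time: 25.85
tool_pos: [0.4137, 0.0645, 0.1466]
tcp_rot: [-2.398, -2.027, 0.002]
wrist_force: [-0.5, -0.1, 0.9]
width: 0.697
grip_force: 0.0
```

```bash
python3 - <<'E'
from h import *
t=read_camera("top");s=read_camera("side")
f=lambda c,b:[x[0] for x in blobs(c,(5,130,70),(18,255,255),12)[0] if b(x[0])]
print(f(t,lambda p:p[0]<262 and p[1]>235),f(s,lambda p:p[1]>195)[:1])
go((.412,.0625,.107),yaw=-.171)
print(proj(s,[(.412,.0625,.1)]))
E
```

```text
[] [array([300.7, 208.5])]
d mm [-2.5 -3.1 41.5]
turn [ 0.13 -0.04  0.19]
[[300.74599134 209.16550799]]
```

jog_arm(deltas=[-0.001,-0.002,0.02,0,0,0,0.4,-0.001,-0.002,0.04,0,0,0,0.4,-0.001,-0.002,0.04,0,0,0,0.4,-0.001,-0.002,0.04,0,0,0,0])

```text
time: 26.35
tool_pos: [0.4127, 0.0633, 0.1082]
tcp_rot: [2.4, 2.026, 0.002]
wrist_force: [1.3, 0.3, -0.3]
width: 0.544
grip_force: 0.0
```

jog_arm(deltas=[0,0,0,0,0,0,-0.6,0,0,0,0,0,0,-1,0,0,0,0,0,0,-1,0,0,0,0,0,0,-1,0,0,-0.03,0,0,0,-1,0,0,-0.08,0,0,0,-1,0,0,-0.13,0,0,0,-1,0,0,-0.13,0,0,0,-1], squeeze=45)

```text
time: 27.15
tool_pos: [0.4171, 0.0636, 0.2461]
tcp_rot: [2.393, 2.02, 0.022]
wrist_force: [1.1, 0.1, -1.5]
width: 0.384
grip_force: 44.8
```

```bash
python3 - <<'E'
from h import *
go((.479,.1461,.24),yaw=-.171)
E
```

```text
d mm [91.7 47.   7.3]
turn [ 0.94 -0.25  0.14]
```

jog_arm(deltas=[0.025,0.013,0,0,0,0,-1,0.055,0.028,0,0,0,0,-1,0.08,0.042,0,0,0,0,-1,0.092,0.049,0,0,0,0,-1,0.092,0.049,0,0,0,0,-1,0.092,0.049,0,0,0,0,-1,0.092,0.049,0,0,0,0,-1])

```text
time: 27.85
tool_pos: [0.4746, 0.1447, 0.2365]
tcp_rot: [-2.401, -2.026, 0.002]
wrist_force: [0.5, -0.1, -2.1]
width: 0.38
grip_force: 45.1
```

```bash
python3 - <<'E'
from h import *
go((.479,.1461,.20),yaw=-.171)
s=read_camera("side");st=readout.read_state();z=st["tool_pos"][2]
P=np.array([(*st["tool_pos"][:2],z+d) for d in(-.005,-.03,-.07,-.1)]);print(proj(s,P).round(1))
hsv=cv2.cvtColor(s["color"],cv2.COLOR_BGR2HSV)
for r in range(186,228,3): print(r,''.join('o' if 5<=h<=18 and S>130 and v>60 else 'r' if (h>165 or h<5) and S>50 else '.' for h,S,v in hsv[r,268:302]))
E
```

```text
d mm [ 2.1  4.2 36.5]
turn [-0.05  0.04  0.11]
[[285.7 194.9]
 [285.3 201.8]
 [284.8 212.3]
 [284.4 219.9]]
186 ..................................
189 ..................................
192 ............oooooooooooo..........
195 ............oooooooooooo..........
198 ............oooooooooooo..........
201 ................ooo...............
204 .........rrrrrrrrrrrrrrrrr........
207 .........rrrrrrrrrrrrrrrrr........
210 .........rrrrrrrrrrrrrrrrr........
213 .........rrrrrr.rrr.rrrrrr........
216 oooo.....rrrrrrrrrrrr.rrr.........
219 oooo.....rrrrrrrrrrrrrrrrr........
222 ooo........rrrrrrrrrrrrr..........
225 ...rr.............................
```

jog_arm(deltas=[0.002,0.004,0,0,0,0,-1,0.002,0.004,0.015,0,0,0,-1,0.002,0.004,0.03,0,0,0,-1,0.002,0.004,0.03,0,0,0,-1,0.002,0.004,0.03,0,0,0,-1])

```text
time: 28.4
tool_pos: [0.4786, 0.1466, 0.2053]
tcp_rot: [-2.4, -2.026, 0.004]
wrist_force: [0.8, 0.5, -1.1]
width: 0.377
grip_force: 45.1
```

```bash
python3 - <<'E'
from h import *
go((.479,.1461,.18),yaw=-.171)
E
```

```text
d mm [-0.4  0.5 25.3]
turn [-0.16  0.07  0.14]
```

jog_arm(deltas=[0,0.0005,0.006,0,0,0,-1,0,0.0005,0.012,0,0,0,-1,0,0.0005,0.018,0,0,0,-1,0,0.0005,0.024,0,0,0,-1,0,0.0005,0.028,0,0,0,-1])

```text
time: 28.9
tool_pos: [0.4806, 0.1469, 0.1786]
tcp_rot: [2.4, 2.026, 0.002]
wrist_force: [1.9, 0.9, -0.1]
width: 0.38
grip_force: 45.4
```

jog_arm(deltas=[0,0,0.012,0,0,0,-1,0,0,0.024,0,0,0,-1,0,0,0.036,0,0,0,-1,0,0,0.046,0,0,0,-1,0,0,0.053,0,0,0,-1,0,0,0.059,0,0,0,-1,0,0,0.062,0,0,0,-1,0,0,0.062,0,0,0,-1])

```text
time: 29.7
tool_pos: [0.4804, 0.147, 0.1171]
tcp_rot: [-2.4, -2.026, -0.001]
wrist_force: [0.9, 0.4, -0.1]
width: 0.383
grip_force: 45.8
```

```bash
python3 - <<'E'
from h import *
c=read_camera("side");print([b for b in blobs(c,(5,130,70),(18,255,255),12)[0] if b[0][1]>200])
print(proj(c,[(.479,.1461,z) for z in(.105,.108,.112)]))
E
```

```text
[(array([265. , 220.2]), array([261, 215,  11,  10,  61], dtype=int32)), (array([248.2, 224.1]), array([243, 219,  11,  12, 106], dtype=int32)), (array([282.1, 226.4]), array([277, 221,  11,  12, 109], dtype=int32)), (array([264.3, 232.4]), array([259, 227,  12,  12, 115], dtype=int32)), (array([245.6, 238. ]), array([240, 232,  12,  13, 119], dtype=int32)), (array([280.7, 241.8]), array([275, 236,  13,  13, 127], dtype=int32)), (array([262.4, 247. ]), array([257, 241,  12,  13, 128], dtype=int32))]
[[282.5588431  228.00966834]
 [282.59386702 227.29074603]
 [282.64075131 226.32828188]]
```

jog_arm(deltas=[0,0,0.001,0,0,0,-1,0,0,0.002,0,0,0,-1,0,0,0.003,0,0,0,-1,0,0,0.003,0,0,0,-1])

```text
time: 30.15
tool_pos: [0.4809, 0.1476, 0.1169]
tcp_rot: [-2.401, -2.026, -0.003]
wrist_force: [-4.7, 1.3, 17.6]
width: 0.38
grip_force: 48.0
```

jog_arm(deltas=[0,0,-0.003,0,0,0,-0.1,0,0,-0.003,0,0,0,0.03,0,0,-0.003,0,0,0,0.03,0,0,-0.02,0,0,0,0.03,0,0,-0.05,0,0,0,0.03,0,0,-0.09,0,0,0,0.03,0.005,0.03,-0.12,0,0,0,0,0.012,0.075,-0.12,0,0,0,-0.1])

```text
time: 30.95
tool_pos: [0.5581, 0.1468, 0.2394]
tcp_rot: [2.397, 2.026, 0.011]
wrist_force: [1.6, -0.1, 1.3]
width: 0.453
grip_force: 0.0
```

jog_arm(deltas=[0.007,0.047,0,0,0,0,-0.1,0.014,0.09,0,0,0,0,-0.1,0.014,0.1,0,0,0,0,-0.1,0.014,0.1,0,0,0,0,-0.1])

```text
time: 31.35
tool_pos: [0.6575, 0.1424, 0.2319]
tcp_rot: [-2.4, -2.025, 0.004]
wrist_force: [-0.1, 0.3, -0.6]
width: 0.449
grip_force: 0.0
```

```bash
python3 - <<'E'
from h import *
go((.656,.143,.19),(.656,.143,.128),yaw=-.171)
t=read_camera("top");s=read_camera("side")
f=lambda c,b:[x[0] for x in blobs(c,(5,150,120),(18,255,255),20)[0] if b(x[0])]
T=f(t,lambda p:p[0]<262);print([onz(t,[p],.116)[0].round(4) for p in T])
print([b for b in blobs(s,(5,130,70),(18,255,255),12)[0] if b[0][1]>200])
E
```

```text
d mm [ 0.4 -1.5 41.9]
d mm [  0.4  -1.3 103.9]
turn [-0.16  0.07  0.09]
[]
[(array([266. , 218.9]), array([261, 214,  11,  11,  99], dtype=int32)), (array([248.2, 224.1]), array([243, 219,  12,  12, 108], dtype=int32)), (array([282.6, 226.7]), array([278, 221,  11,  12, 106], dtype=int32)), (array([264.4, 232.5]), array([259, 227,  12,  12, 115], dtype=int32)), (array([245.6, 238.2]), array([240, 233,  12,  12, 117], dtype=int32)), (array([280.8, 241.8]), array([275, 236,  13,  13, 129], dtype=int32)), (array([262.4, 247. ]), array([257, 241,  12,  13, 128], dtype=int32))]
```

jog_arm(deltas=[0,-0.001,0.03,0,0,0,-0.1,0,-0.001,0.06,0,0,0,-0.1,0,-0.001,0.09,0,0,0,-0.1,0,-0.001,0.104,0,0,0,-0.1,0,-0.001,0.104,0,0,0,-0.3,0,-0.001,0.104,0,0,0,-0.44,0,-0.001,0.104,0,0,0,-0.44])

```text
time: 32.15
tool_pos: [0.6573, 0.1436, 0.1324]
tcp_rot: [2.399, 2.026, 0.005]
wrist_force: [0.0, 0.7, 0.8]
width: 0.281
grip_force: 0.0
```

```bash
python3 - <<'E'
from h import *
c=np.array([.5339,.1645]);ex=np.array([np.cos(-.171),np.sin(-.171)])
for th in np.linspace(1.25,0,10):
    p=c+.13*np.sin(th)*ex;go((*p,.087+.13*np.cos(th)))
s=read_camera("side")
cv2.imwrite("pics/g4.png",cv2.resize(s["color"][160:265,190:330],(800,600),interpolation=2))
E
```

```text
d mm [-0.4 -1.8  4.4]
d mm [ -0.4  -8.6 -12.4]
d mm [ -0.3 -17.7 -28. ]
d mm [ -0.3 -28.8 -42.2]
d mm [ -0.2 -41.8 -54.7]
d mm [ -0.2 -56.4 -65.3]
d mm [ -0.1 -72.3 -73.8]
d mm [ -0.1 -89.2 -80. ]
d mm [  -0.  -106.9  -83.8]
d mm [   0.  -124.9  -85.1]
```

View pics/g4.png

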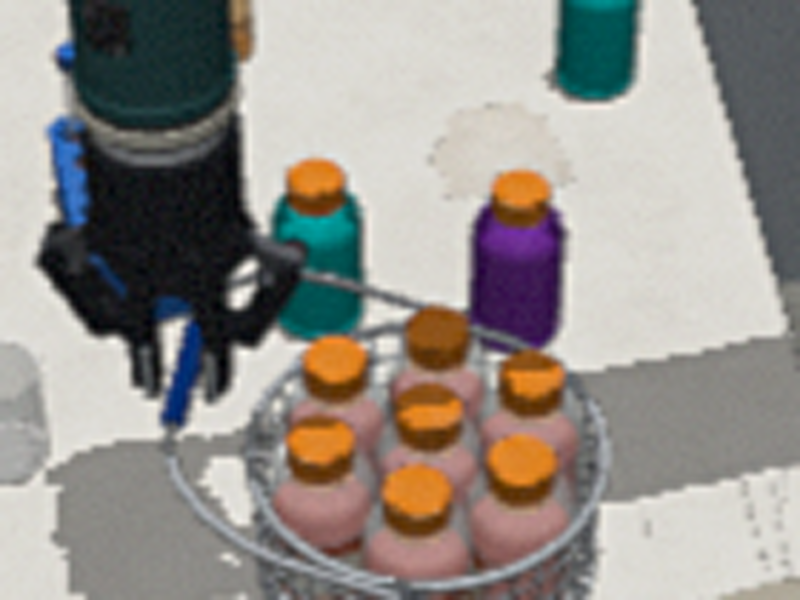

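The picture shows all seven caps in the basket at even height. The fingers straddle the sleeve at (185,375). I'm swinging the bail up.

jog_arm(deltas=[0,-0.006,0.002,0,0,0,-0.44,0,-0.012,-0.01,0,0,0,-0.44,0,-0.021,-0.025,0,0,0,-0.44,0,-0.032,-0.039,0,0,0,-0.44,0,-0.045,-0.052,0,0,0,-0.44,0,-0.06,-0.062,0,0,0,-0.44,0,-0.076,-0.071,0,0,0,-0.44,0,-0.093,-0.077,0,0,0,-0.44])

```text
time: 33.0
tool_pos: [0.5658, 0.1591, 0.21]
tcp_rot: [2.398, 2.024, 0.009]
wrist_force: [1.5, 0.2, 1.1]
width: 0.279
grip_force: 1.0
```

```bash
python3 - <<'E'
from h import *
c=np.array([.5339,.1645]);ex=np.array([np.cos(-.171),np.sin(-.171)])
for th in (.28,.14,0):
    p=c+.13*np.sin(th)*ex;go((*p,.087+.13*np.cos(th)))
s=read_camera("side");print([b for b in blobs(s,(100,130,50),(130,255,255),10)[0] if 215<b[0][0]<290 and b[0][1]<330])
for th in(.6,.4,.2,0): p=c+.13*np.sin(th)*ex;print(th,proj(s,(*p,.085+.13*np.cos(th))))
E
```

```text
d mm [-0.1  3.6 -2. ]
d mm [ -0.  -14.2  -5.9]
d mm [ -0.  -32.3  -7.2]
[(array([250.7, 205.6]), array([247, 196,   8,  20,  82], dtype=int32))]
0.6 [[238.39237566 209.61438823]]
0.4 [[246.3715762  206.83631448]]
0.2 [[255.26711232 205.35464911]]
0 [[264.6628007  205.27000631]]
```

jog_arm(deltas=[0,-0.018,-0.005,0,0,0,-0.44,0,-0.033,-0.007,0,0,0,-0.44,0,-0.037,-0.007,0,0,0,-0.44,0,-0.037,-0.007,0,0,0,-0.44])

```text
time: 33.45
tool_pos: [0.5271, 0.1651, 0.2136]
tcp_rot: [-2.4, -2.027, 0.001]
wrist_force: [0.2, 0.7, -0.8]
width: 0.283
grip_force: 0.0
```

```bash
python3 - <<'E'
from h import *
c=np.array([.5339,.1645]);go((*c,.217))
s=read_camera("side");print([b for b in blobs(s,(100,130,50),(130,255,255),10)[0] if 215<b[0][0]<290 and b[0][1]<330])
E
```

```text
d mm [ 0.6  6.8 -3.4]
[(array([265.4, 205.1]), array([263, 196,   6,  18,  75], dtype=int32))]
```

jog_arm(deltas=[0,0.005,0,0,0,0,-0.3,0,0.005,0,0,0,0,0,0,0.005,0,0,0,0,0,0,0.005,-0.03,0,0,0,0,0,0.005,-0.07,0,0,0,0,0,0.005,-0.11,0,0,0,0,-0.05,0.005,-0.13,0,0,0,0,-0.1,0.005,-0.13,0,0,0,0])

```text
time: 34.3
tool_pos: [0.5186, 0.0694, 0.3481]
tcp_rot: [2.394, 2.028, 0.009]
wrist_force: [1.3, -0.5, 0.4]
width: 0.501
grip_force: 0.0
```

jog_arm(deltas=[-0.05,0,0,0,0,0,0,-0.1,0,0,0,0,0,0,-0.15,0,0,0,0,0,0,-0.2,0,0,0,0,0,0,-0.25,0,0,0,0,0,0,-0.25,0,0,0,0,0,0,-0.25,0,0,0,0,0,0,-0.25,0,0,0,0,0,0])

```text
time: 35.1
tool_pos: [0.4749, -0.1766, 0.3436]
tcp_rot: [-2.4, -2.026, -0.001]
wrist_force: [0.4, 0.3, 0.3]
width: 0.497
grip_force: 0.0
```

```bash
python3 - <<'E'
from h import *
t=read_camera("top");s=read_camera("side")
print([b for b in blobs(s,(100,130,50),(130,255,255),10)[0] if 215<b[0][0]<290 and b[0][1]<330])
print([b[0] for b in blobs(t,(100,130,50),(130,255,255),10)[0]],proj(t,(.5339,.1645,.215)))
print([b[0] for b in blobs(s,(5,130,70),(18,255,255),12)[0] if b[0][1]>200])
T=[x[0] for x in blobs(t,(5,150,120),(18,255,255),15)[0] if x[0][0]<245]
print([(onz(t,[p],.116)[0]-[.5339,.1645,0]).round(4) for p in T])
b=s["color"][160:265,190:330];a=t["color"][180:250,180:250]
cv2.imwrite("pics/end.png",np.hstack([cv2.resize(b,(480,360),interpolation=2),cv2.resize(a,(320,360),interpolation=2)]))
E
```

```text
[(array([265.6, 204.8]), array([263, 196,   6,  18,  77], dtype=int32))]
[array([296.1,  74.2]), array([292.1, 166.2]), array([209.3, 208.5])] [[209.46875948 207.78600534]]
[array([267.9, 219.1]), array([248.3, 224.1]), array([282.6, 226.5]), array([266.6, 232.4]), array([259.6, 231.6]), array([245.7, 238. ]), array([280.9, 241.7]), array([265.1, 247.1]), array([258.2, 246.8])]
[array([0.0546, 0.0192, 0.116 ]), array([ 0.0443, -0.0375,  0.116 ]), array([0.0045, 0.0585, 0.116 ]), array([-0.0076,  0.0018,  0.116 ]), array([-0.0158, -0.0555,  0.116 ]), array([-0.0435,  0.0401,  0.116 ]), array([-0.0555, -0.0201,  0.116 ])]
```

View pics/end.png

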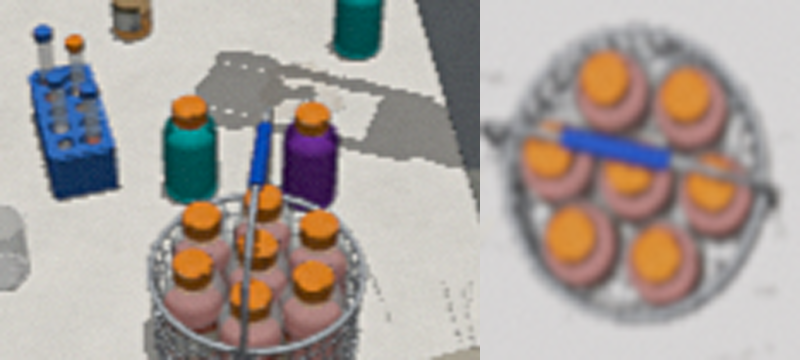

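The bail stands upright with its sleeve at (262,150) in the left half. All seven caps are level inside the rim, and the arm is clear. I'm handing in.

```bash
python3 -c "
from workcell import finish_job
print(finish_job())"
```

```text
the job is handed in; nothing more can be done
None
```

I handed the job in at about 35 s: all seven media bottles looked upright in the basket, the bail was back upright within about 0.02 rad, and the arm was clear; the hand-in call returned no verdict.

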